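# Stand the toppled desk planner back up on its leg

### The job

The framed planner has fallen on its face over the notebooks. Clear the tea tin off the cork mat and stand it in the middle of the round coaster. Unfold the leg on the planner's back fully and set the planner down gently, upright on its leg, wholly on the mat and square to it, its picture facing the mat's blue-striped side. Leave everything else on the desk where it is.

Things in the scene. Friction and masses are not known exactly. Their poses are not given: they have to be found in the camera images.
- planner: toppled framed planner: oak, 150 mm tall, 130 wide, 14 thick, about 0.3 kg, coloured squares in front, brown back. Origin: middle of the front face's lower edge; x up the picture, y across, z out of the back (front z=0, back z=14 mm). At first its lower front edge lies on the desk and its front face leans on the books' near upper edge: back upward, top raised about 30 degrees.
- clip (a point): centre of the solid dark steel clip tab that sticks out beyond the planner's top edge, good to carry it by: 44 mm wide (planner y), 12 mm thick (planner z), from the top edge at x=150 mm to x=193 mm; this point is at planner (176, 0, 7) mm. Axes as the planner's.
- leg_hinge (a point): hinge of the leg on the planner's back, at planner (125, 0, 19) mm, hinge line along planner y; axes as the planner's
- leg_knob (a point): middle of the orange pull knob on the leg, 16 mm wide (y), 14 mm along the leg (x), standing 21 mm proud of it. The black leg is 16 mm wide, 8 mm thick and lies 1 mm off the back. Axes turn with the leg: x towards the hinge, y the hinge line, z outward from the folded leg. This point is 85 mm from the hinge and 14 mm outward (z) of the leg's centre line, on which the hinge lies.
- leg_foot (a point): round foot end of the leg, radius 4 mm, 123.6 mm from the hinge; axes as the knob's. With the leg fully open the planner stands on this foot and on its lower rear edge (planner x=0, z=14 mm), leaning back 15 degrees, the foot touching the ground 81 mm behind that edge.
- leg (a joint): angle of the leg in rad: 0 folded flat on the back, 0.628 (36 degrees) fully unfolded against its stop. The foot end swings out from the back, about planner +y. Light friction hinge (0.05 N m) that stays where it is left.
- corner_left (a point): end of the planner's lower front edge at planner (0, 65, 0) mm
- corner_right (a point): end of the planner's lower front edge at planner (0, -65, 0) mm
- books: two stacked notebooks, blue below and red above, fixed, 105 mm (x) by 150 mm (y) by 52 mm tall; origin: middle of the near lower edge (the books reach from x=0 to x=105 mm), z up
- mat: cork mat fixed to the desk, 150 mm (x) by 180 mm (y), 3 mm thick, a blue strip along its +x edge; origin: centre of its underside, z up
- coaster: round black coaster with grey middle, fixed, 100 mm across, 4 mm thick; origin: centre of its underside
- tea_tin: green tea tin with a brass lid, 54 mm across, 76 mm tall, about 0.15 kg, standing on the mat at the start; origin: centre of its underside, z up
- mug: bystander, to be left alone: dark green mug, 80 mm across, 90 mm tall with a side handle; origin: centre of its underside, z up
- bowl: bystander, to be left alone: brown lidded pottery bowl, 102 mm across, 68 mm tall; origin: centre of its underside, z up
- pen_pot: bystander, to be left alone: grey pen pot, 68 mm across, 85 mm tall; the pens in it reach 130 mm up; origin: centre of its underside, z up
- mouse: bystander, to be left alone: black computer mouse, 105 mm (its x) by 60 mm by 30 mm; origin: centre of its underside, z up
- stapler: bystander, to be left alone: red and black stapler, 135 mm (its x) by 34 mm by 45 mm; origin: centre of its underside, z up
- glue: bystander, to be left alone: white paste jar with an orange cap, 48 mm across, 85 mm tall; origin: centre of its underside, z up

How it is judged:
At the end, for the whole second after the job is handed in: Leg open beyond 0.56 rad; planner leaning back 0.15 to 0.38 rad on its lower edge and its foot, wholly on the mat (to 3 mm), front edge on the striped half, foot on the other, square within 0.25 rad; tea tin upright on the coaster, within 30 mm of its centre; both at rest (value of joint leg above 0.56 rad and angle between planner's own x axis and vertical between 0.15 and 0.38 rad and angle between the y axis of planner and the y axis of mat, either way round below 0.25 rad and x of corner_left in the frame of mat between 0 and 0.078 m and y of corner_left in the frame of mat between -0.093 and 0.093 m and z of corner_left in the frame of mat between 0.001 and 0.014 m and x of corner_right in the frame of mat between 0 and 0.078 m and y of corner_right in the frame of mat between -0.093 and 0.093 m and z of corner_right in the frame of mat between 0.001 and 0.014 m and x of leg_foot in the frame of mat between -0.078 and 0 m and z of leg_foot in the frame of mat between 0.002 and 0.012 m and y of leg_foot in the frame of mat between -0.093 and 0.093 m and horizontal distance between tea_tin and coaster below 0.03 m and angle between tea_tin's own z axis and vertical below 0.1 rad and z of tea_tin in the frame of coaster below 0.009 m and linear speed of each of planner, tea_tin below 0.03 m/s and angular speed of planner below 0.15 rad/s); the robot touches nothing.
It fails at once if a bystander is shifted more than 30 mm or tipped (distance of any of mug, bowl, pen_pot, mouse, stapler, glue from where it was at the start of the episode above 0.03 m or angle between any of mug, bowl, pen_pot, mouse, stapler, glue's own z axis and vertical above 0.5 rad).
It fails at once if the planner is slammed onto the mat (over 60 N) (contact force between planner and mat above 60 N).
It fails at once if the tea tin is tipped over (angle between tea_tin's own z axis and vertical above 0.7 rad).
It also fails if it takes over 72 s, if anything falls off the work surface, if the arm or the gripper's body presses on something with over 40 N, if the wrist force passes 120 N, or if a joint passes its speed limit or range.

### The arm

A 6-joint arm with a two-finger parallel gripper is mounted at the origin on the work surface. World frame = base frame: x ahead of the robot, y to its left, z up, the work surface at z = 0. Lengths are in m, angles in rad, forces in N, time in s.
With the tool pointing down it reaches from about 0.3 to 0.85 m from the base axis. Payload 5.4 kg.
Tool frame: the origin (TCP) lies at the very end of the fingers, on their centre line; the grasp point (between the pads) lies 19 mm behind it; z points along the fingers, y is the line along which they close (so a half turn about z gives the same grasp; the last joint's range is limited). The gripper opens to 85 mm and grips with 20 to 120 N. Pads are 22 mm wide; open, the fingers measure 114 mm over their backs; the gripper's body (76 mm by 85 mm) begins 54 mm behind the grasp point. The pads swing forward as they close: fully open they stand 13 mm farther back than shut.
Start: joints at [-0.21, 0.158, 1.597, -0, 1.386, -0.21], TCP at [0.575, -0, 0.231] pointing down, gripper open.
Joint ranges: [-2.91, 2.91], [-0.94, 2.29], [0.18, 2.7], [-1.29, 4.43], [0.17, 2.64], [-3, 3]. Speed limits (rad/s): [2.57, 2.57, 3.14, 3.14, 3.14, 3.14].

### API

Orientations are given as a rotation vector (axis times angle).
In Python, from workcell import bot gives the robot as it stands. The module is installed in compiled form; this text tells all that it offers.
- The arm moves only by the shell command python3 -m inch 'ROWS' [OPENING]. ROWS is JSON, a list of rows, each an object with "linear": the shift along the tool's x, y, z in cm, a list of three; "roll": the turn about the tool's z in degrees. A call has 1 to 5 rows; each row is the pose to reach, as a shift and turn from the pose commanded when the call began, along the tool's axes at that moment; what a row does not reach only later rows make up. A row lasts 1/10 s, in which the tool goes at most 50 mm and 8.59 degrees, less where a joint would pass 70% of its speed; a pose out of reach is approached as far as the arm can. A call with a gripper value outside its range is refused whole. OPENING is the finger opening in cm, from 0 to 8.54, set as the call begins (- or left out, the last holds). The fingers move at their own pace and stop on an object; the grip force is fixed at half the most. Time passes only in rows, so rows that repeat a pose let the fingers close. It gives the time, the measured TCP pose, the force, the opening and the grip force at its end, in the units of the state.
- bot.sense(): the state, without advancing time (a new reading comes with each control period).
- bot.read_camera(name): name is "scene" or "side" or "wrist"; returns (picture, depth): 480x640x3 uint8, red, green, blue; 480x640 float32, m along the optical axis (not along the pixel's ray), 0 where there is no reading.
- bot.camera_info(name): a dict with "mtx" (3x3 intrinsics, pixels), "dist_coeffs" ([k1, k2, p1, p2, k3] as OpenCV has them; the pictures are not rectified), "camera_from_world" (4x4, takes a point from world to camera coordinates); the wrist camera has in their place "mount" (4x4, takes a point from camera to tool coordinates, whose origin is the TCP and whose axes are the flange's). Camera axes: x right, y down, z forward; pixel columns grow to the right and rows downward; lengths in m; the calibration is good to about 2 mm. A picture is of the moment at which its call begins: read the wrist's pose just before it. camera_info takes no time and is no camera call.
- bot.sign_off(): hands the job in; it is judged then, once.
The state is a dict: "time_s": time; "q": joint angles; "joint_velocities": joint speeds; "joint_efforts": joint torques, N m; "tool_pos": TCP position; "eef_rot": TCP orientation; "force": force on the tool from outside, world axes, zero at the start; "ft_torque": the same for the moment, N m; "gripper_width": finger opening in m; "grasp_force": force on a finger pad.
Only numpy, scipy, OpenCV 4.12 (cv2) and the standard library are available. Lean on these libraries where they do the work, as an engineer would, in place of code of your own. Each camera call takes 0.05 s, during which the arm holds its last target. There are 200 camera calls.

## Working session

There is one attempt and no reset: what is moved stays moved. The work goes in short steps, Python scripts to look and compute and a shell command to move; the robot and the scene stay as the last step left them, time stands still between calls to the robot, and variables do not carry over. Pictures are saved under pics/ and viewed, at most 10 in all, crops included, and the job is handed in when it is done.

```bash
mkdir -p pics; cat > h.py <<'E'
import numpy as np, cv2
from workcell import bot
from scipy.spatial.transform import Rotation as R
def cam(n):
    s=bot.sense(); i=bot.camera_info(n); p,d=bot.read_camera(n)
    K=np.array(i['mtx']); D=np.array(i['dist_coeffs'])
    if n=='wrist':
        T=np.eye(4);T[:3,:3]=R.from_rotvec(s['eef_rot']).as_matrix();T[:3,3]=s['tool_pos']
        W=T@np.array(i['mount'])
    else: W=np.linalg.inv(np.array(i['camera_from_world']))
    return p,d,K,D,W
def world(c,u,v,z=None):
    p,d,K,D,W=c
    n=cv2.undistortPoints(np.array([[[u,v]]],float),K,D)[0,0]
    r=np.array([n[0],n[1],1.])
    if z is None:
        w=d[int(v)-1:int(v)+2,int(u)-1:int(u)+2]; w=w[w>0]
        if not len(w): return None
        return W[:3,:3]@(r*np.median(w))+W[:3,3]
    q=W[:3,:3]@r; return W[:3,3]+q*(z-W[2,3])/q[2]
def save(c,n): cv2.imwrite(f'pics/{n}.png',cv2.cvtColor(c[0],cv2.COLOR_RGB2BGR))
def load(n):
    f=np.load(f'pics/{n}.npz'); return [f[k] for k in 'pdKDW']
def snap(cn,n):
    c=cam(cn); save(c,n); np.savez(f'pics/{n}.npz',**dict(zip('pdKDW',c))); return c
E
python3 -c "
from h import *
for n in ['scene','side']:
    c=snap(n,n+'1'); print(n,c[4].round(3).tolist())
s=bot.sense(); print(R.from_rotvec(s['eef_rot']).as_matrix().round(3),s)"
```

```text
scene [[0.48, 0.719, -0.503, 1.3], [0.877, -0.386, 0.285, -0.408], [0.011, -0.578, -0.816, 1.288], [0.0, 0.0, 0.0, 1.0]]
side [[0.931, -0.221, 0.29, 0.251], [-0.364, -0.581, 0.727, -0.793], [0.008, -0.783, -0.622, 0.771], [0.0, 0.0, 0.0, 1.0]]
[[-0.     1.    -0.002]
 [ 1.     0.     0.   ]
 [ 0.    -0.002 -1.   ]] {'time_s': 0.1, 'q': array([-2.10061353e-01,  1.59017543e-01,  1.59813320e+00, -5.77847804e-06,
        1.38618465e+00, -2.10097367e-01]), 'joint_velocities': array([-0.00150749, -0.00360968, -0.00208411, -0.00138235,  0.00055228,
        0.00094289]), 'joint_efforts': array([-7.57551825e-04, -3.96992576e+01, -3.32336462e+01, -2.75585571e-04,
        4.22027864e-03, -6.59638424e-07]), 'tool_pos': array([5.74450598e-01, 1.16441310e-04, 2.30384177e-01]), 'eef_rot': array([-2.22036831e+00, -2.22045064e+00,  1.49626484e-03]), 'force': array([ 0.3383061 ,  0.76134831, -0.31935732]), 'ft_torque': array([-0.04384583,  0.00881292, -0.02512691]), 'grasp_force': 0.0, 'gripper_width': 0.08547284873795165}
```

View pics/scene1.png

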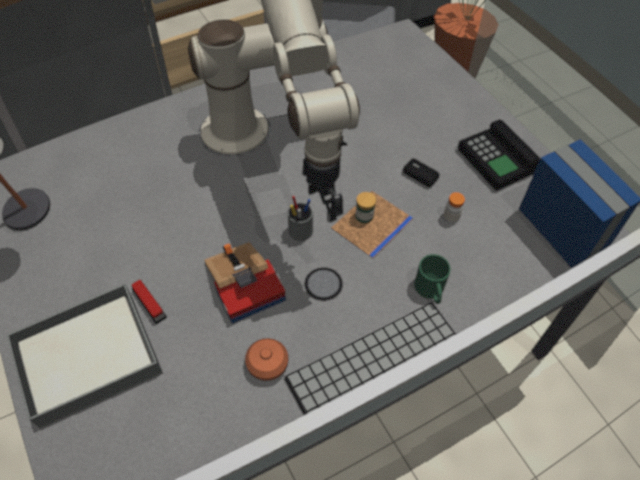

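View pics/side1.png

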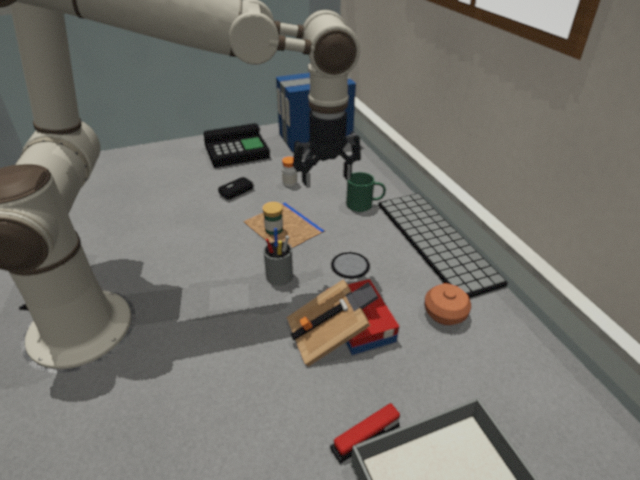

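```bash
python3 -c "
from h import *
a=load('scene1');b=load('side1')
x=a[0][170:330,190:420]; y=b[0][190:370,230:410]
cv2.imwrite('pics/crop1.png',cv2.cvtColor(cv2.resize(x,(799,556),interpolation=2),4))
cv2.imwrite('pics/crop2.png',cv2.cvtColor(cv2.resize(y,(600,600),interpolation=2),4))
for n,u,v,z in [('tin',366,200,.079),('coaster',323,283,.004),('matR',411,216,.003),('matL',374,254,.003),('matTL',331,226,.003)]: print(n,world(a,u,v,z).round(3),world(a,u,v))
"
```

```text
tin [0.5   0.179 0.079] [0.50031869 0.17909871 0.07939626]
coaster [ 0.634 -0.025  0.004] [ 0.63354925 -0.02506366  0.00338044]
matR [0.559 0.298 0.003] [0.55926122 0.29843132 0.00307758]
matL [0.619 0.139 0.003] [0.6187722  0.13889505 0.00231755]
matTL [0.483 0.083 0.003] [ 0.48102699  0.08393157 -0.00050042]
```

View pics/crop1.png

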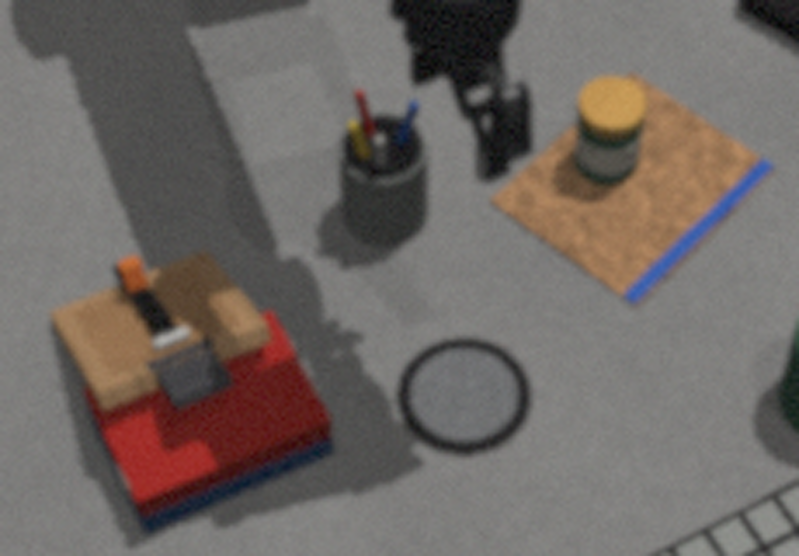

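View pics/crop2.png

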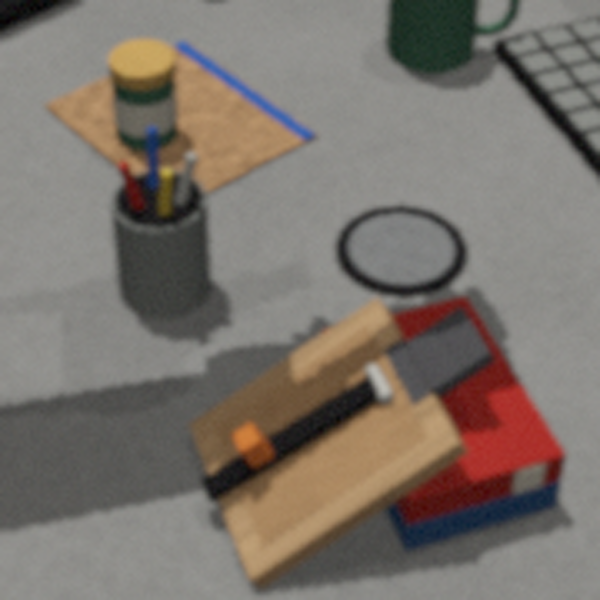

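```bash
python3 -c "
from h import *
a=load('scene1');b=load('side1')
s=230/799;t=180/600
for n,u,v in [('knob',132,272),('hinge',172,335),('clip',192,372),('clipfarL',183,403),('clipfarR',228,380),('topcornL',108,405),('topcornR',268,335),('books far R',330,432),('books far L',147,512),('coaster',463,395),('tin',612,103),('m-x-y',493,200),('m+x-y',630,297),('m+x+y',770,163),('m-x+y',635,75)]: print(n,world(a,190+u*s,170+v*s).round(3))
print()
for n,u,v in [('knob',255,445),('hinge',377,382),('clip',440,355),('footend',212,488),('botL?',255,585),('botR',195,432),('tin',143,60),('penpot',160,200),('pen',152,130),('coaster',401,250)]: print(n,world(b,230+u*t,190+v*t).round(3))
m=[world(a,190+u*s,170+v*s,.003) for u,v in [(493,200),(630,297),(770,163),(635,75)]]
print(np.mean(m,0),m)
print(world(a,190+463*s,170+395*s,.004),world(a,190+612*s,170+103*s,.079),world(b,230+401*t,190+250*t,.004),world(b,230+143*t,190+60*t,.079))
"
```

```text
knob [ 0.456 -0.208  0.059]
hinge [ 0.535 -0.208  0.083]
clip [ 0.578 -0.21   0.096]
clipfarL [ 0.6   -0.226  0.099]
clipfarR [ 0.6   -0.192  0.103]
topcornL [ 0.56  -0.27   0.071]
topcornR [ 0.563 -0.146  0.075]
books far R [ 0.635 -0.134  0.038]
books far L [ 0.631 -0.276  0.034]
coaster [ 0.635 -0.025  0.002]
tin [0.499 0.18  0.079]
m-x-y [ 0.486  0.084 -0.002]
m+x-y [0.619 0.13  0.002]
m+x+y [0.562 0.299 0.002]
m-x+y [0.432 0.25  0.003]

knob [ 0.448 -0.214  0.062]
hinge [ 0.53  -0.208  0.08 ]
clip [ 0.57  -0.212  0.092]
footend [ 0.422 -0.207  0.025]
botL? [ 0.428 -0.268  0.002]
botR [ 0.429 -0.148  0.011]
tin [0.494 0.176 0.08 ]
penpot [ 0.45  -0.016  0.099]
pen [0.459 0.026 0.126]
coaster [ 0.631 -0.027  0.004]
[0.52600984 0.19006375 0.003     ] [array([0.48915583, 0.08218694, 0.003     ]), array([0.6198558 , 0.12982942, 0.003     ]), array([0.56281485, 0.29828033, 0.003     ]), array([0.43221287, 0.24995829, 0.003     ])]
[ 0.63606736 -0.02563203  0.004     ] [0.49923212 0.18033016 0.079     ] [ 0.63073898 -0.02660038  0.004     ] [0.49399744 0.17657233 0.079     ]
```

```bash
python3 -m inch '[{"linear":[5,-2.1,0]},{"linear":[9,-3.9,0]},{"linear":[13,-5.7,0]},{"linear":[17.8,-7.7,0]},{"linear":[17.8,-7.7,0]}]'; python3 -c "
from h import *
c=snap('wrist','w1');print(bot.sense()['tool_pos'],c[4].round(3))"
```

```text
[5.74526614e-01 6.99699025e-05 2.30512798e-01] [[ 1.     0.    -0.002  0.573]
 [-0.    -0.964 -0.267  0.068]
 [-0.002  0.267 -0.964  0.374]
 [ 0.     0.     0.     1.   ]]schema error: expected keys linear, roll
```

View pics/w1.png

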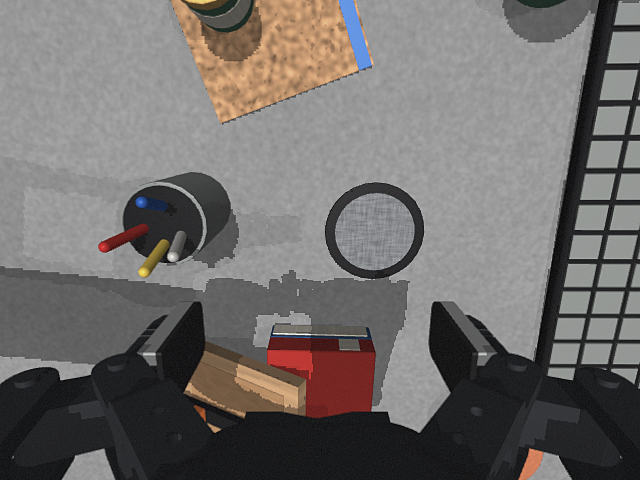

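```bash
python3 -c "
from h import *
c=load('w1')
print('coaster',world(c,375,230,.004),world(c,375,230))
A=world(c,221,123,.003);B=world(c,372,67,.003);print(A,B,np.degrees(np.arctan2(*(B-A)[1::-1])),np.linalg.norm(B-A))
"; python3 -m inch '[{"linear":[5,-2.1,0],"roll":0},{"linear":[9,-3.9,0],"roll":0},{"linear":[13,-5.7,0],"roll":0},{"linear":[17.8,-7.7,0],"roll":0},{"linear":[17.8,-7.7,0],"roll":0}]'; python3 -c "
from h import *
c=snap('wrist','w2');print(bot.sense()['tool_pos'],c[4].round(3))"
```

```text
coaster [ 0.63131392 -0.02167657  0.004     ] [ 0.63113793 -0.02140535  0.00512053]
[0.48322154 0.08094127 0.003     ] [0.62247388 0.12885069 0.003     ] 18.985649281431023 0.1472634571084227
time_s: 0.65
tool_pos: [0.4954, 0.1824, 0.231]
eef_rot: [-2.213, -2.226, -0.0]
force: [1.2, 0.4, 0.2]
gripper_width: 0.0853
grasp_force: 0.0
[0.49656446 0.18036429 0.2310618 ] [[ 1.     0.006 -0.001  0.494]
 [ 0.005 -0.964 -0.266  0.25 ]
 [-0.002  0.266 -0.964  0.374]
 [ 0.     0.     0.     1.   ]]
```

View pics/w2.png

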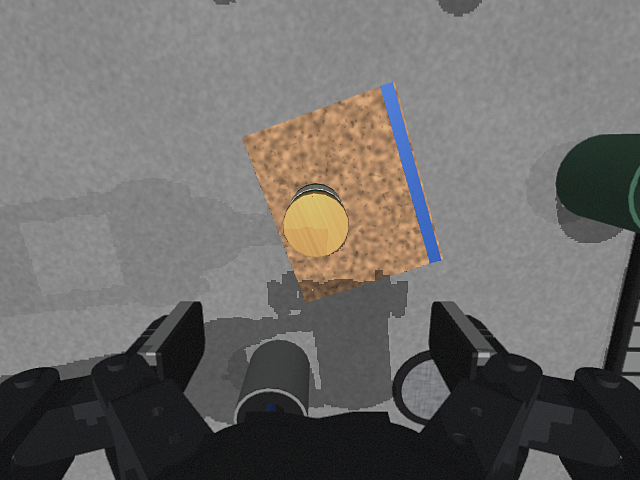

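```bash
python3 -c "
from h import *
c=load('w2')
print('tin',world(c,316,225,.079))
m=np.array([world(c,u,v,.003) for u,v in [(245,136),(395,83),(441,260),(304,300)]]);print(m,m.mean(0));d=(m[1]-m[0])+(m[2]-m[3]);print(np.degrees(np.arctan2(d[1],d[0])))
print(bot.sense()['tool_pos'],bot.sense()['eef_rot'])
"
```

```text
tin [0.49315534 0.18297158 0.079     ]
[[0.42543021 0.25151078 0.003     ]
 [0.56428422 0.29863468 0.003     ]
 [0.62206109 0.12953522 0.003     ]
 [0.48065198 0.08391046 0.003     ]] [0.52310688 0.19089779 0.003     ]
18.31114849191916
[0.49656446 0.18036429 0.2310618 ] [-2.21588830e+00 -2.22617116e+00  4.66128223e-04]
```

```bash
python3 -m inch '[{"linear":[0.4,-0.3,4],"roll":0},{"linear":[0.4,-0.3,8.5],"roll":0},{"linear":[0.4,-0.3,13],"roll":0},{"linear":[0.4,-0.3,17],"roll":0},{"linear":[0.4,-0.3,20],"roll":0}]' && python3 -m inch '[{"linear":[0,0,0],"roll":0},{"linear":[0,0,0],"roll":0},{"linear":[0,0,0],"roll":0},{"linear":[0,0,0],"roll":0}]' && python3 -m inch '[{"linear":[0,0,0],"roll":0},{"linear":[0,0,0],"roll":0},{"linear":[0,0,0],"roll":0},{"linear":[0,0,0],"roll":0},{"linear":[0,0,0],"roll":0}]' 0
```

```text
time_s: 1.2
tool_pos: [0.4939, 0.1804, 0.0283]
eef_rot: [-2.222, -2.219, 0.004]
force: [1.2, 0.3, -0.5]
gripper_width: 0.0856
grasp_force: 0.0
time_s: 1.6
tool_pos: [0.497, 0.182, 0.0336]
eef_rot: [2.22, 2.219, 0.005]
force: [0.2, 1.0, -0.3]
gripper_width: 0.0856
grasp_force: 0.0
time_s: 2.1
tool_pos: [0.4953, 0.1821, 0.0323]
eef_rot: [2.221, 2.222, 0.001]
force: [-2.1, -0.5, 6.1]
gripper_width: 0.052
grasp_force: 61.2
```

```bash
python3 -m inch '[{"linear":[0,0,-3],"roll":0},{"linear":[0,0,-6],"roll":0},{"linear":[-4,2.7,-7],"roll":0},{"linear":[-8,5.4,-7],"roll":0},{"linear":[-12,8.1,-7],"roll":0}]' && python3 -m inch '[{"linear":[-3,2,0],"roll":0},{"linear":[-6,4,0],"roll":0},{"linear":[-8.5,5.6,0],"roll":0},{"linear":[-8.5,5.6,0],"roll":0},{"linear":[-8.5,5.6,0],"roll":0}]' && python3 -m inch '[{"linear":[0,0,2],"roll":0},{"linear":[0,0,4],"roll":0},{"linear":[0,0,5.5],"roll":0},{"linear":[0,0,6.2],"roll":0},{"linear":[0,0,6.4],"roll":0}]'&& python3 -m inch '[{"linear":[0,0,0],"roll":0},{"linear":[0,0,0.2],"roll":0},{"linear":[0,0,0.4],"roll":0},{"linear":[0,0,0.4],"roll":0}]'
```

```text
time_s: 2.6
tool_pos: [0.5768, 0.0609, 0.1019]
eef_rot: [2.22, 2.222, 0.001]
force: [0.1, 1.6, -1.4]
gripper_width: 0.0519
grasp_force: 63.1
time_s: 3.1
tool_pos: [0.6315, -0.0232, 0.1006]
eef_rot: [-2.222, -2.219, 0.001]
force: [-0.2, -0.7, -1.9]
gripper_width: 0.0516
grasp_force: 63.4
time_s: 3.6
tool_pos: [0.631, -0.0222, 0.0363]
eef_rot: [-2.219, -2.221, 0.002]
force: [-0.1, -0.0, -1.0]
gripper_width: 0.0515
grasp_force: 63.4
time_s: 4.0
tool_pos: [0.6321, -0.0231, 0.0334]
eef_rot: [2.221, 2.221, 0.0]
force: [-0.7, -0.1, -1.7]
gripper_width: 0.0516
grasp_force: 63.4
```

```bash
python3 -m inch '[{"linear":[0,0,0.1],"roll":0},{"linear":[0,0,0.1],"roll":0},{"linear":[0,0,0.1],"roll":0}]' && python3 -m inch '[{"linear":[0,0,0],"roll":0},{"linear":[0,0,0],"roll":0},{"linear":[0,0,0],"roll":0},{"linear":[0,0,0],"roll":0},{"linear":[0,0,0],"roll":0}]' 8.5 && python3 -m inch '[{"linear":[0,0,-3],"roll":0},{"linear":[0,0,-7],"roll":0},{"linear":[0,0,-11],"roll":0},{"linear":[0,0,-15],"roll":0},{"linear":[-3,-2.5,-19.7],"roll":0}]' && python3 -m inch '[{"linear":[-4,-2.9,0],"roll":8},{"linear":[-8,-5.8,0],"roll":16},{"linear":[-12,-8.5,0],"roll":24},{"linear":[-14,-10.5,0],"roll":32},{"linear":[-14,-12.5,0],"roll":40}]' 
```

```text
time_s: 4.3
tool_pos: [0.6322, -0.0231, 0.0333]
eef_rot: [2.221, 2.221, 0.0]
force: [-4.1, 0.8, 5.8]
gripper_width: 0.0518
grasp_force: 63.9
time_s: 4.8
tool_pos: [0.632, -0.023, 0.0322]
eef_rot: [2.221, 2.221, 0.0]
force: [-0.3, 0.3, 0.1]
gripper_width: 0.0849
grasp_force: 0.0
time_s: 5.3
tool_pos: [0.6125, -0.0459, 0.2228]
eef_rot: [2.217, 2.224, 0.003]
force: [0.4, -0.4, -0.2]
gripper_width: 0.0847
grasp_force: 0.0
time_s: 5.8
tool_pos: [0.4853, -0.1902, 0.2209]
eef_rot: [2.852, 1.314, -0.0]
force: [-1.0, 0.4, -0.2]
gripper_width: 0.0851
grasp_force: 0.0
```

```bash
python3 -m inch '[{"linear":[0,0,0],"roll":8.5},{"linear":[0,0,0],"roll":17},{"linear":[0,0,0],"roll":25.5},{"linear":[0,0,0],"roll":34},{"linear":[0,0,0],"roll":42.5}]' && python3 -m inch '[{"linear":[0,0,0],"roll":7.5},{"linear":[0,0,0],"roll":7.5},{"linear":[0,0,0],"roll":7.5},{"linear":[0,0,0],"roll":7.5}]'; python3 -c "
from h import *
c=snap('wrist','w3');s=bot.sense();print(s['q'],s['tool_pos'],R.from_rotvec(s['eef_rot']).as_matrix().round(3))"
```

```text
time_s: 6.3
tool_pos: [0.4865, -0.1876, 0.2208]
eef_rot: [3.135, 0.196, 0.0]
force: [-0.6, 0.1, -0.1]
gripper_width: 0.085
grasp_force: 0.0
time_s: 6.7
tool_pos: [0.4865, -0.1876, 0.2208]
eef_rot: [3.142, 0.003, 0.0]
force: [-0.7, 0.3, -0.2]
gripper_width: 0.0851
grasp_force: 0.0
[-5.99977916e-01  2.72598430e-02  1.75863664e+00 -4.80897391e-06
  1.35567345e+00  9.69156017e-01] [ 0.48652417 -0.18756302  0.22075881] [[ 1.     0.002  0.   ]
 [ 0.002 -1.    -0.   ]
 [ 0.     0.    -1.   ]]
```

View pics/w3.png

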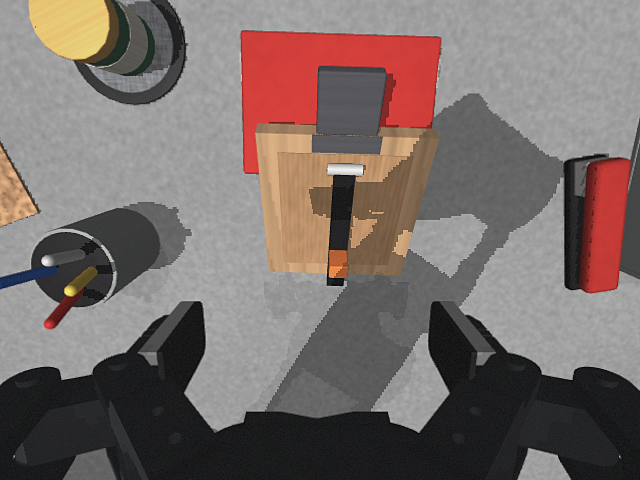

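```bash
python3 -c "
from h import *
c=load('w3')
for n,u,v in [('knobtop',338,258),('leglow',340,235),('legup',343,190),('footend',335,283),('clipL',322,72),('clipR',380,75),('clipC',350,100),('cornTL',262,135),('cornTR',430,138),('cornBL',274,266),('cornBR',397,268),('backmid',300,220)]: print(n,world(c,u,v).round(4))
print(c[1][250:285:3,338].round(3))
print(c[1][263,325:350:2].round(3))
"
```

```text
knobtop [ 0.4538 -0.206   0.0572]
leglow [ 0.4735 -0.2075  0.055 ]
legup [ 0.5142 -0.2078  0.0754]
footend [ 0.4195 -0.2053  0.0283]
clipL [ 0.5923 -0.1908  0.1063]
clipR [ 0.5906 -0.2273  0.1064]
clipC [ 0.5766 -0.2095  0.0983]
cornTL [ 0.5544 -0.1489  0.0861]
cornTR [ 0.5525 -0.2677  0.0866]
cornBL [ 0.4326 -0.1464  0.0169]
cornBR [ 0.431  -0.2657  0.0177]
backmid [ 0.4848 -0.1735  0.0476]
[0.329 0.328 0.323 0.322 0.318 0.317 0.315 0.319 0.32  0.323 0.356 0.359]
[0.362 0.362 0.32  0.319 0.317 0.317 0.318 0.317 0.317 0.318 0.317 0.318
 0.362]
```

```bash
python3 -m inch '[{"linear":[-3.4,1.9,4],"roll":0},{"linear":[-3.4,1.9,8],"roll":0},{"linear":[-3.4,1.9,12],"roll":0},{"linear":[-3.4,1.9,12],"roll":0},{"linear":[-3.4,1.9,12],"roll":0}]' 6; python3 -c "
from h import *
c=snap('wrist','w4');print(bot.sense()['tool_pos'])"
```

```text
time_s: 7.25
tool_pos: [0.4526, -0.2066, 0.1013]
eef_rot: [-3.141, -0.001, 0.001]
force: [0.4, -0.2, 1.0]
gripper_width: 0.0598
grasp_force: 0.0
[ 0.45378333 -0.20739609  0.1027893 ]
```

View pics/w4.png

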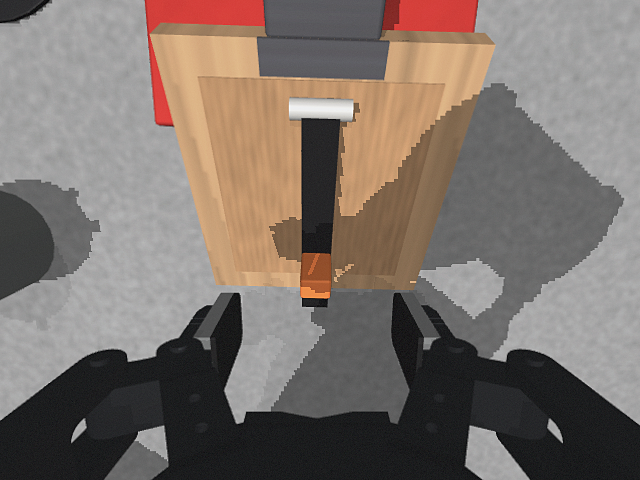

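```bash
python3 -c "
from h import *
c=load('w4')
for n,u,v in [('edge',316,284),('face',316,265),('topface',316,291),('foot',314,303),('backL',270,285),('hinge',321,110),('legtop',320,200)]: print(n,world(c,u,v).round(4))
print('edgeZ',world(c,316,284,.0616))
"
```

```text
edge [ 0.4472 -0.2063  0.0653]
face [ 0.4543 -0.2063  0.0563]
topface [ 0.4426 -0.2063  0.0635]
foot [ 0.4198 -0.205   0.0285]
backL [ 0.4257 -0.1761  0.0134]
hinge [ 0.5295 -0.2084  0.0833]
legtop [ 0.4898 -0.2082  0.0634]
edgeZ [ 0.44570358 -0.20629907  0.0616    ]
```

```bash
python3 -m inch '[{"linear":[-0.6,-0.1,2],"roll":0},{"linear":[-0.6,-0.1,4.5],"roll":0},{"linear":[-0.6,-0.1,6],"roll":0},{"linear":[-0.6,-0.1,6.2],"roll":0},{"linear":[-0.6,-0.1,6.2],"roll":0}]' && python3 -m inch '[{"linear":[0,0,0],"roll":0},{"linear":[0,0,0],"roll":0},{"linear":[0,0,0],"roll":0},{"linear":[0,0,0],"roll":0},{"linear":[0,0,0],"roll":0}]' 0 && python3 -m inch '[{"linear":[-0.1,0,-0.5],"roll":0},{"linear":[-0.2,0,-1],"roll":0},{"linear":[-0.4,0,-1.5],"roll":0},{"linear":[-0.5,0,-2],"roll":0},{"linear":[-0.5,0,-2.5],"roll":0}]'
```

```text
time_s: 7.8
tool_pos: [0.448, -0.2065, 0.0407]
eef_rot: [3.14, 0.001, 0.004]
force: [1.1, -0.6, 0.7]
gripper_width: 0.06
grasp_force: 0.0
time_s: 8.3
tool_pos: [0.4471, -0.206, 0.0393]
eef_rot: [3.141, -0.0, 0.002]
force: [0.2, -0.2, 3.1]
gripper_width: 0.0149
grasp_force: 59.7
time_s: 8.8
tool_pos: [0.4412, -0.2054, 0.0641]
eef_rot: [-3.141, 0.0, 0.001]
force: [-0.1, -0.3, -3.4]
gripper_width: 0.0152
grasp_force: 59.1
```

```bash
python3 -m inch '[{"linear":[0,0,-0.6],"roll":0},{"linear":[0,0,-1.2],"roll":0},{"linear":[0.1,0,-1.8],"roll":0},{"linear":[0.2,0,-2.4],"roll":0},{"linear":[0.25,0,-2.8],"roll":0}]' && python3 -m inch '[{"linear":[0,0,0],"roll":0},{"linear":[0,0,0],"roll":0},{"linear":[0,0,0],"roll":0}]' && python3 -c "
from h import *
b=snap('side','side2'); y=b[0][180:380,220:460]
cv2.imwrite('pics/crop3.png',cv2.cvtColor(cv2.resize(y,(720,600),interpolation=2),4))"
```

```text
time_s: 9.3
tool_pos: [0.4444, -0.2058, 0.0925]
eef_rot: [3.141, 0.0, 0.001]
force: [0.2, 0.2, -2.6]
gripper_width: 0.0148
grasp_force: 59.1
time_s: 9.6
tool_pos: [0.4437, -0.2054, 0.0914]
eef_rot: [-3.141, 0.0, 0.001]
force: [-0.2, 0.4, -2.7]
gripper_width: 0.0147
grasp_force: 59.1
```

View pics/crop3.png

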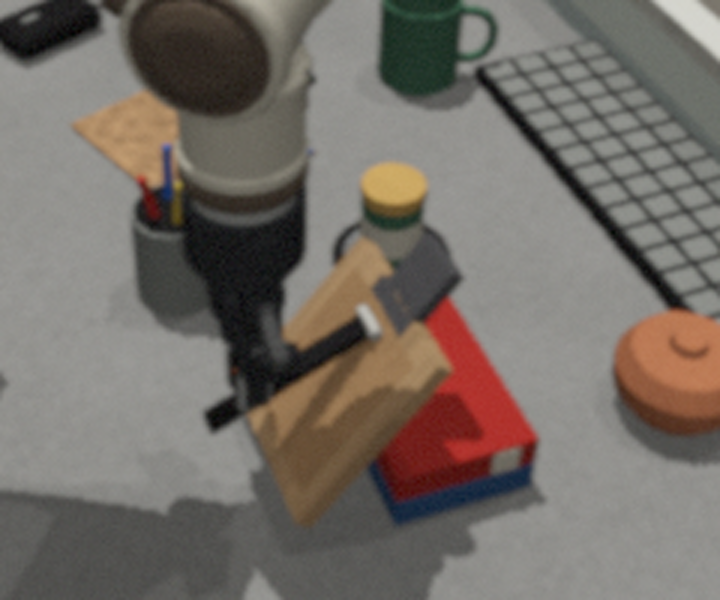

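```bash
python3 -c "
from h import *
c=load('side2')
f=lambda u,v:world(c,220+u/3,180+v/3).round(3)
for n,u,v in [('bl',308,510),('ml',380,400),('tl',436,360),('tr',372,262),('br',262,415),('footend',222,415),('legmid',310,360),('mid',340,400)]: print(n,f(u,v))
"
```

```text
bl [ 0.462 -0.269  0.037]
ml [ 0.517 -0.254  0.107]
tl [ 0.549 -0.265  0.142]
tr [ 0.548 -0.165  0.141]
br [ 0.461 -0.18   0.037]
footend [ 0.424 -0.208  0.081]
legmid [ 0.486 -0.209  0.111]
mid [ 0.5   -0.228  0.086]
```

```bash
python3 -m inch '[{"linear":[-0.8,0,0],"roll":0},{"linear":[-1.8,0,0.6],"roll":0},{"linear":[-1.8,0,1.2],"roll":0},{"linear":[-1.8,0,1.7],"roll":0},{"linear":[-1.8,0,2.0],"roll":0}]' && python3 -m inch '[{"linear":[0,0,0],"roll":0},{"linear":[0,0,0.2],"roll":0},{"linear":[0,0,0.2],"roll":0}]' && python3 -m inch '[{"linear":[0,0,0],"roll":0},{"linear":[0,0,0],"roll":0},{"linear":[0,0,0],"roll":0},{"linear":[0,0,0],"roll":0}]' 6 && python3 -m inch '[{"linear":[0,0,-3],"roll":0},{"linear":[0,0,-6],"roll":0},{"linear":[0,0,-8],"roll":0},{"linear":[0,0,-8],"roll":0},{"linear":[0,0,-8],"roll":0}]' && python3 -c "
from h import *
c=snap('wrist','w5');print(bot.sense()['tool_pos'])"
```

```text
time_s: 10.15
tool_pos: [0.4267, -0.2057, 0.0717]
eef_rot: [3.141, -0.001, 0.003]
force: [1.8, 1.9, 1.5]
gripper_width: 0.0149
grasp_force: 59.6
time_s: 10.45
tool_pos: [0.4272, -0.2061, 0.0705]
eef_rot: [3.14, 0.0, 0.004]
force: [2.6, 0.5, 1.9]
gripper_width: 0.0148
grasp_force: 59.5
time_s: 10.85
tool_pos: [0.4258, -0.2055, 0.0696]
eef_rot: [-3.141, 0.0, 0.001]
force: [-0.3, -0.7, 0.2]
gripper_width: 0.0601
grasp_force: 0.0
time_s: 11.35
tool_pos: [0.4259, -0.2055, 0.1495]
eef_rot: [3.142, -0.0, -0.0]
force: [-0.2, 0.0, -0.8]
gripper_width: 0.0601
grasp_force: 0.0
[ 0.42539471 -0.20510843  0.14862859]
```

View pics/w5.png

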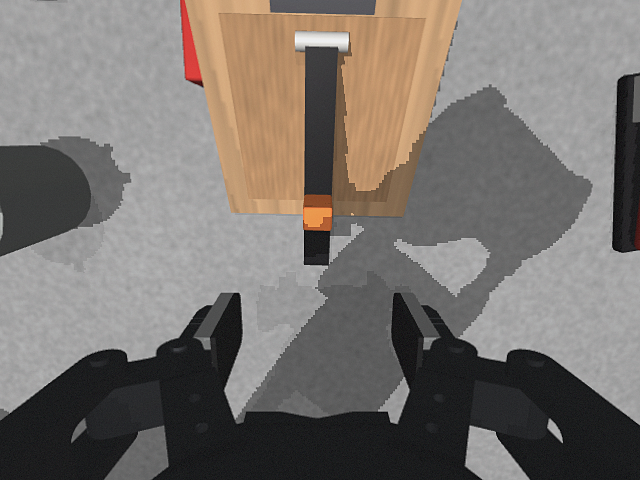

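```bash
python3 -c "
from h import *
c=load('w5')
for n,u,v in [('topface',318,217),('edge',318,207),('topend',318,227),('foot',316,260),('leglow',317,240),('legtop',321,70),('legmid',320,150),('backlow',270,195),('backup',260,40),('bl',240,205),('br',395,208)]: print(n,world(c,u,v).round(4))
"
```

```text
topface [ 0.4509 -0.2064  0.0931]
edge [ 0.4562 -0.2064  0.0923]
topend [ 0.4451 -0.2064  0.0918]
foot [ 0.4172 -0.2052  0.0644]
leglow [ 0.4311 -0.2059  0.0672]
legtop [ 0.5246 -0.2078  0.0871]
legmid [ 0.4855 -0.2075  0.0791]
backlow [ 0.4525 -0.1723  0.0229]
backup [ 0.5395 -0.177   0.0805]
bl [ 0.444  -0.1489  0.0154]
br [ 0.4418 -0.2636  0.0165]
```

```bash
python3 -m inch '[{"linear":[2.7,0.1,2],"roll":0},{"linear":[2.7,0.1,5],"roll":0},{"linear":[2.7,0.1,7.5],"roll":0},{"linear":[2.7,0.1,8.2],"roll":0},{"linear":[2.7,0.1,8.2],"roll":0}]' && python3 -m inch '[{"linear":[0,0,0],"roll":0},{"linear":[0,0,0],"roll":0},{"linear":[0,0,0],"roll":0},{"linear":[0,0,0],"roll":0},{"linear":[0,0,0],"roll":0}]' 0 && python3 -m inch '[{"linear":[0,0,-0.8],"roll":0},{"linear":[0,0,-1.6],"roll":0},{"linear":[0,0,-2.4],"roll":0},{"linear":[0,0,-3.2],"roll":0},{"linear":[0,0,-4],"roll":0}]' && python3 -m inch '[{"linear":[0,0,0],"roll":0},{"linear":[0,0,0],"roll":0},{"linear":[0,0,0],"roll":0}]' && python3 -c "
from h import *
b=snap('side','side3'); y=b[0][180:380,220:460]
cv2.imwrite('pics/crop4.png',cv2.cvtColor(cv2.resize(y,(720,600),interpolation=2),4))
f=lambda u,v:world(b,220+u/3,180+v/3).round(3)
for n,u,v in [('bl',308,510),('ml',380,400),('tl',436,360),('tr',372,262)]: print(n,f(u,v))"
```

```text
time_s: 11.9
tool_pos: [0.4515, -0.2054, 0.0657]
eef_rot: [-3.139, 0.0, 0.006]
force: [0.2, -0.3, -0.5]
gripper_width: 0.0596
grasp_force: 0.0
time_s: 12.4
tool_pos: [0.4535, -0.2071, 0.0685]
eef_rot: [3.14, -0.0, 0.002]
force: [-0.5, 0.1, 1.3]
gripper_width: 0.0146
grasp_force: 59.8
time_s: 12.9
tool_pos: [0.453, -0.2065, 0.1086]
eef_rot: [3.141, 0.0, 0.0]
force: [-0.0, -0.1, -3.2]
gripper_width: 0.0147
grasp_force: 59.3
time_s: 13.2
tool_pos: [0.4527, -0.2063, 0.1073]
eef_rot: [-3.141, 0.0, 0.001]
force: [0.3, -0.3, -2.8]
gripper_width: 0.0145
grasp_force: 59.3
bl [ 0.463 -0.265  0.032]
ml [ 0.521 -0.245  0.096]
tl [ 0.554 -0.256  0.132]
tr [ 0.553 -0.154  0.13 ]
```

View pics/crop4.png

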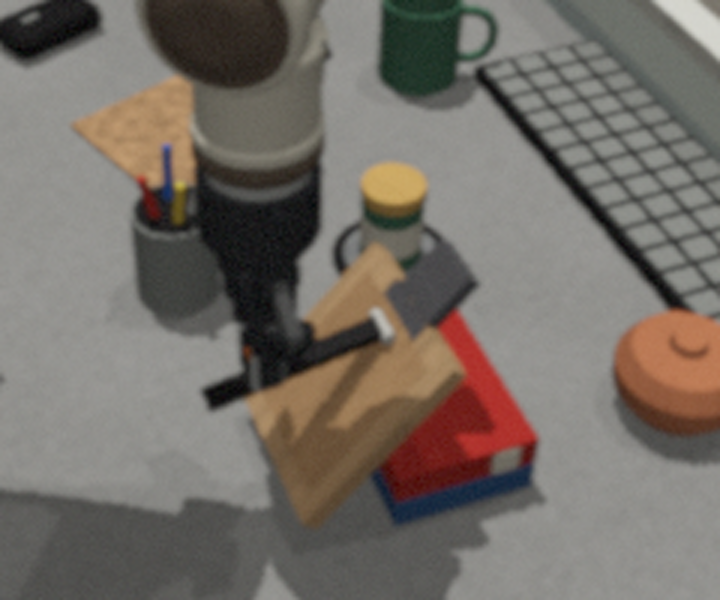

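```bash
python3 -m inch '[{"linear":[-0.4,0,0.5],"roll":0},{"linear":[-0.5,0,1],"roll":0},{"linear":[-0.5,0,1.5],"roll":0},{"linear":[-0.5,0,1.9],"roll":0},{"linear":[-0.5,0,1.9],"roll":0}]' && python3 -m inch '[{"linear":[0,0,0],"roll":0},{"linear":[0,0,0],"roll":0},{"linear":[0,0,0],"roll":0},{"linear":[0,0,0],"roll":0}]' 6 && python3 -m inch '[{"linear":[0,0,-3],"roll":0},{"linear":[0,0,-6],"roll":0},{"linear":[0,0,-9],"roll":0},{"linear":[0,0,-12],"roll":0},{"linear":[0,0,-13],"roll":0}]' && python3 -m inch '[{"linear":[0,0,0],"roll":0},{"linear":[0,0,0],"roll":0}]' && python3 -c "
from h import *
c=snap('wrist','w6');print(bot.sense()['tool_pos'])
p,d,K,D,W=c
uv=np.stack(np.meshgrid(np.arange(640),np.arange(480)),-1).reshape(-1,1,2).astype(float)
n=cv2.undistortPoints(uv,K,D)[:,0]; P=np.c_[n,np.ones(len(n))]*d.reshape(-1,1)@W[:3,:3].T+W[:3,3]
P=P.reshape(480,640,3); q=p.astype(int)
org=(q[...,0]>200)&(q[...,1]>90)&(q[...,1]<190)&(q[...,2]<90)&(P[...,2]>.03)&(P[...,0]<.5)
print('orange',org.sum(),P[org].mean(0),P[org].max(0))
sat=q.max(2)-q.min(2)
for y in (-.207,-.18,-.235):
  m=(abs(P[...,1]-y)<.002)&(P[...,0]>.41)
  for x in np.arange(.41,.66,.012):
    k=m&(abs(P[...,0]-x)<.004)
    if k.any(): print(y,round(x,3),np.median(P[k],0)[2].round(4),np.median(q[k],0))
"
```

```text
time_s: 13.75
tool_pos: [0.4481, -0.2065, 0.0884]
eef_rot: [-3.141, 0.0, -0.0]
force: [-1.1, 0.7, -1.4]
gripper_width: 0.0146
grasp_force: 59.3
time_s: 14.15
tool_pos: [0.4483, -0.2067, 0.0891]
eef_rot: [3.141, 0.0, 0.001]
force: [-0.3, -0.4, -1.1]
gripper_width: 0.0599
grasp_force: 0.0
time_s: 14.65
tool_pos: [0.4495, -0.2077, 0.2224]
eef_rot: [3.138, 0.0, 0.008]
force: [0.2, 0.6, -0.5]
gripper_width: 0.0602
grasp_force: 0.0
time_s: 14.85
tool_pos: [0.4474, -0.2061, 0.2172]
eef_rot: [-3.14, -0.0, 0.003]
force: [0.1, 0.5, -0.4]
gripper_width: 0.0598
grasp_force: 0.0
[ 0.44715617 -0.20590719  0.21672421]
orange 14 [ 0.45378401 -0.02303522  0.12808762] [ 0.45621264 -0.01937152  0.12939092]
-0.207 0.41 0.0869 [25. 25. 25.]
-0.207 0.422 0.0881 [50. 49. 51.]
-0.207 0.434 0.0886 [52. 52. 55.]
-0.207 0.446 0.11 [184.  97.  52.]
-0.207 0.458 0.3015 [26. 27. 28.]
-0.207 0.47 0.0899 [35. 34. 36.]
-0.207 0.482 0.0905 [64. 63. 64.]
-0.207 0.494 0.0911 [66. 65. 66.]
-0.207 0.506 0.0913 [68. 66. 69.]
-0.207 0.518 0.0917 [69. 68. 69.]
-0.207 0.53 0.0923 [69. 68. 69.]
-0.207 0.542 0.0923 [222. 221. 
[... 652 characters left out ...]
0.578 0.0525 [213.   63.5  60. ]
-0.18 0.59 0.0523 [212.  63.  59.]
-0.18 0.602 0.0522 [209.  62.  58.]
-0.235 0.41 0.0007 [105. 105. 104.]
-0.235 0.422 0.0005 [106. 106. 106.]
-0.235 0.434 0.2393 [23.5 23.  25. ]
-0.235 0.446 0.2452 [23. 23. 24.]
-0.235 0.458 0.2578 [25. 25. 26.]
-0.235 0.47 0.0338 [116.  90.  67.]
-0.235 0.482 0.0425 [184.5 142.  104. ]
-0.235 0.494 0.0511 [184. 143. 104.]
-0.235 0.506 0.0595 [188.5 146.  106. ]
-0.235 0.518 0.0679 [185.  143.5 104. ]
-0.235 0.53 0.0765 [190. 146. 107.]
-0.235 0.542 0.0855 [187. 144. 105.]
-0.235 0.554 0.0934 [196. 157. 118.]
-0.235 0.566 0.0949 [162.5 130.   99. ]
-0.235 0.578 0.0523 [118.  37.  34.]
-0.235 0.59 0.0526 [135.   39.5  37.5]
```

```bash
python3 -m inch '[{"linear":[4.5,0.1,0],"roll":0},{"linear":[9,0.2,0],"roll":0},{"linear":[13,0.3,0],"roll":0},{"linear":[14.7,0.3,2],"roll":0},{"linear":[14.7,0.3,4],"roll":0}]' && python3 -m inch '[{"linear":[0,0,3],"roll":0},{"linear":[0,0,6],"roll":0},{"linear":[0,0,8],"roll":0},{"linear":[0,0,8.5],"roll":0},{"linear":[0,0,8.5],"roll":0}]' && python3 -m inch '[{"linear":[0,0,0],"roll":0},{"linear":[0,0,0],"roll":0},{"linear":[0,0,0],"roll":0},{"linear":[0,0,0],"roll":0},{"linear":[0,0,0],"roll":0}]' 0
```

```text
time_s: 15.4
tool_pos: [0.5964, -0.209, 0.1761]
eef_rot: [-3.141, -0.002, 0.002]
force: [-0.0, -0.0, -0.3]
gripper_width: 0.0602
grasp_force: 0.0
time_s: 15.9
tool_pos: [0.5938, -0.2089, 0.0917]
eef_rot: [-3.14, 0.0, 0.005]
force: [-0.1, 0.7, 0.5]
gripper_width: 0.0601
grasp_force: 0.0
time_s: 16.4
tool_pos: [0.5955, -0.2099, 0.0946]
eef_rot: [3.141, 0.0, 0.002]
force: [-1.3, -1.0, 1.3]
gripper_width: 0.0427
grasp_force: 62.4
```

```bash
cat >> h.py <<'E'
def cloud(c):
    p,d,K,D,W=c
    uv=np.stack(np.meshgrid(np.arange(640),np.arange(480)),-1).reshape(-1,1,2).astype(float)
    n=cv2.undistortPoints(uv,K,D)[:,0]; P=np.c_[n,np.ones(len(n))]*d.reshape(-1,1)@W[:3,:3].T+W[:3,3]
    return P,p.reshape(-1,3).astype(int)
def planner(cn='side',zmin=.015,rad=.2):
    s=bot.sense(); c=cam(cn); P,q=cloud(c); t=s['tool_pos']
    wood=(q[:,0]-q[:,2]>20)&(q[:,0]>q[:,1])&(q[:,1]>q[:,2])&(q[:,0]-q[:,1]<70)&(q[:,1]-q[:,2]>8)
    w=wood&(np.linalg.norm(P[:,:2]-t[:2],axis=1)<rad)&(P[:,2]>zmin)&(P[:,2]<t[2]+.05)
    A=P[w]; rng=np.random.default_rng(0); best=None
    for _ in range(300):
        a=A[rng.choice(len(A),3,False)]; n=np.cross(a[1]-a[0],a[2]-a[0]); n/=np.linalg.norm(n)+1e-9
        k=abs((A-a[0])@n)<.004
        if best is None or k.sum()>best.sum(): best=k
    B=A[best]; m=B.mean(0); n=np.linalg.svd(B-m,full_matrices=False)[2][2]
    if n@(c[4][:3,3]-m)<0: n=-n
    el=np.degrees(np.arctan2(np.hypot(n[0],n[1]),n[2])) # elevation of planner x (n = planner z)
    yaw=np.degrees(np.arctan2(-n[1],-n[0]))
    dark=(q.max(1)<75)
    print(len(A),best.sum(),'elev',el.round(1),'yaw',yaw.round(1),'mid',m.round(3),'lo',B.min(0).round(3),'hi',B.max(0).round(3),'tcp',t.round(4))
    return c,P,q,n,m
E
python3 -m inch '[{"linear":[0,0,-1],"roll":0},{"linear":[0,0,-3],"roll":0},{"linear":[0,0,-5],"roll":0},{"linear":[0,0,-7],"roll":0},{"linear":[0,0,-9],"roll":0}]' &&  python3 -m inch '[{"linear":[0,0,-2],"roll":0},{"linear":[0,0,-4],"roll":0},{"linear":[0,0,-5],"roll":0},{"linear":[0,0,-5],"roll":0},{"linear":[0,0,-5],"roll":0}]' && python3 -c "
from h import *
planner()"
```

```text
time_s: 16.9
tool_pos: [0.5949, -0.2092, 0.1846]
eef_rot: [-3.141, 0.0, 0.0]
force: [-0.3, 0.7, -1.8]
gripper_width: 0.0431
grasp_force: 62.1
time_s: 17.4
tool_pos: [0.5947, -0.2093, 0.2328]
eef_rot: [-3.141, 0.0, 0.002]
force: [-0.1, 0.2, -2.5]
gripper_width: 0.0428
grasp_force: 62.1
5229 3398 elev 35.9 yaw -0.9 mid [ 0.502 -0.219  0.191] lo [ 0.441 -0.275  0.145] hi [ 0.567 -0.14   0.238] tcp [ 0.5947 -0.2093  0.2328]
```

```bash
python3 -m inch '[{"linear":[0,0,-4],"roll":0},{"linear":[0,-3,-5],"roll":0},{"linear":[0,-7,-5],"roll":0},{"linear":[0,-11,-5],"roll":0},{"linear":[0,-15,-5],"roll":0}]' &&  python3 -m inch '[{"linear":[0,-4,0],"roll":0},{"linear":[0,-8,0],"roll":0},{"linear":[-0.5,-12,0],"roll":0},{"linear":[-1,-16,0],"roll":0},{"linear":[-1.5,-20,0],"roll":0}]' &&  python3 -m inch '[{"linear":[-0.5,-3,0],"roll":-4},{"linear":[-1.2,-5,0],"roll":-8},{"linear":[-1.9,-6.3,0],"roll":-12},{"linear":[-1.9,-6.3,0],"roll":-16},{"linear":[-1.9,-6.3,0],"roll":-19.6}]' && python3 -m inch '[{"linear":[0,0,2],"roll":0},{"linear":[0,0,4],"roll":0},{"linear":[0,0,6],"roll":0},{"linear":[0,0,7],"roll":0},{"linear":[0,0,7],"roll":0}]' && python3 -c "
from h import *
planner('side',.03)"
```

```text
time_s: 17.95
tool_pos: [0.5943, -0.058, 0.2821]
eef_rot: [-3.141, 0.001, 0.004]
force: [0.7, -0.3, -3.1]
gripper_width: 0.0427
grasp_force: 62.4
time_s: 18.45
tool_pos: [0.579, 0.1419, 0.2821]
eef_rot: [3.141, -0.0, -0.004]
force: [-0.3, -0.5, -1.9]
gripper_width: 0.0433
grasp_force: 62.4
time_s: 18.95
tool_pos: [0.5601, 0.204, 0.282]
eef_rot: [3.095, 0.541, -0.004]
force: [-0.0, -0.1, -2.7]
gripper_width: 0.0429
grasp_force: 62.5
time_s: 19.45
tool_pos: [0.5594, 0.2031, 0.2109]
eef_rot: [-3.096, -0.535, 0.009]
force: [-0.2, 0.3, -3.6]
gripper_width: 0.0428
grasp_force: 62.4
2255 1896 elev 37.2 yaw 18.8 mid [0.474 0.165 0.165] lo [0.398 0.094 0.121] hi [0.549 0.257 0.215] tcp [0.5594 0.2031 0.2109]
```

```bash
python3 -m inch '[{"linear":[0,0,1],"roll":0},{"linear":[0,0,2],"roll":0},{"linear":[0,0,3],"roll":0},{"linear":[0,0,3.5],"roll":0},{"linear":[0,0,3.5],"roll":0}]' 4.2 && python3 -m inch '[{"linear":[0,0,0],"roll":0},{"linear":[0,0,0],"roll":0}]' 4.25 &&  python3 -m inch '[{"linear":[0,0,0],"roll":0},{"linear":[0,0,0],"roll":0}]' 4.3 && python3 -c "
from h import *
planner('side',.03)"
```

```text
time_s: 20.0
tool_pos: [0.5603, 0.2033, 0.1774]
eef_rot: [-3.096, -0.535, 0.004]
force: [0.2, 0.0, -3.2]
gripper_width: 0.0431
grasp_force: 62.4
time_s: 20.2
tool_pos: [0.5614, 0.2035, 0.1794]
eef_rot: [3.096, 0.535, 0.002]
force: [-0.1, 0.0, -2.8]
gripper_width: 0.0429
grasp_force: 62.4
time_s: 20.4
tool_pos: [0.5613, 0.2035, 0.1792]
eef_rot: [-3.096, -0.535, -0.001]
force: [-0.3, -0.5, -3.1]
gripper_width: 0.0432
grasp_force: 42.5
2159 1833 elev 37.4 yaw 19.2 mid [0.477 0.165 0.133] lo [0.403 0.031 0.086] hi [0.555 0.254 0.182] tcp [0.5613 0.2035 0.1792]
```

```bash
for i in 1; do python3 -m inch '[{"linear":[0,0,0],"roll":0},{"linear":[0,0,0],"roll":0}]' 4.33; python3 -m inch '[{"linear":[0,0,0],"roll":0},{"linear":[0,0,0],"roll":0}]' 4.35; done | grep -E 'width|grasp|pos'; python3 -c "
from h import *
planner('side',.03)"
```

```text
tool_pos: [0.561, 0.2034, 0.1788]
gripper_width: 0.0437
grasp_force: 30.1
tool_pos: [0.561, 0.2034, 0.1787]
gripper_width: 0.0437
grasp_force: 21.2
2074 1784 elev 47.4 yaw 19.8 mid [0.49  0.168 0.119] lo [0.42  0.1   0.063] hi [0.557 0.255 0.178] tcp [0.561  0.2034 0.1787]
```

```bash
(python3 -m inch '[{"linear":[0,0,0],"roll":0},{"linear":[0,0,0],"roll":0}]' 4.36; python3 -m inch '[{"linear":[0,0,0],"roll":0},{"linear":[0,0,0],"roll":0},{"linear":[0,0,0],"roll":0}]' 4.37)| grep -E 'width|grasp|pos'; python3 -c "
from h import *
planner('side',.03)"
```

```text
tool_pos: [0.561, 0.2034, 0.1787]
gripper_width: 0.0434
grasp_force: 16.8
tool_pos: [0.561, 0.2034, 0.1788]
gripper_width: 0.0435
grasp_force: 12.4
1646 1371 elev 73.8 yaw 19.9 mid [0.534 0.182 0.1  ] lo [0.495 0.122 0.03 ] hi [0.574 0.262 0.185] tcp [0.561  0.2034 0.1788]
```

```bash
(python3 -m inch '[{"linear":[0,0,0],"roll":0},{"linear":[0,0,0],"roll":0},{"linear":[0,0,0],"roll":0}]' 4.38)| grep -E 'width|grasp|pos'; python3 -c "
from h import *
c,P,q,n,m=planner('side',.03)
w=(q[:,0]-q[:,2]>30)&(np.linalg.norm(P[:,:2]-[.55,.2],axis=1)<.08)&(P[:,2]>.008)&(abs((P-m)@n)<.012)
print(np.percentile(P[w],[0.3,1,2],axis=0))"
```

```text
tool_pos: [0.561, 0.2034, 0.1787]
gripper_width: 0.0435
grasp_force: 8.1
1507 1244 elev 79.5 yaw 19.9 mid [0.544 0.186 0.099] lo [0.512 0.13  0.03 ] hi [0.577 0.262 0.186] tcp [0.561  0.2034 0.1787]
[[0.51122948 0.12986785 0.01489919]
 [0.51387116 0.13169926 0.01634422]
 [0.51611672 0.13304819 0.01779323]]
```

```bash
(python3 -m inch '[{"linear":[0.8,0,0],"roll":0},{"linear":[1.6,0,0],"roll":0},{"linear":[2.4,0,0],"roll":0},{"linear":[3.2,0,0.2],"roll":0},{"linear":[3.2,0,0.4],"roll":0}]';python3 -m inch '[{"linear":[0,0,0.2],"roll":0},{"linear":[0,0,0.3],"roll":0},{"linear":[0,0,0.4],"roll":0},{"linear":[0,0,0.4],"roll":0}]';python3 -m inch '[{"linear":[0,0,0.1],"roll":0},{"linear":[0,0,0.2],"roll":0},{"linear":[0,0,0.2],"roll":0}]')| grep -E 'width|force|pos'; python3 -c "
from h import *
c,P,q,n,m=planner('side',.03)
w=(q[:,0]-q[:,2]>30)&(np.linalg.norm(P[:,:2]-[.57,.21],axis=1)<.08)&(P[:,2]>.005)&(abs((P-m)@n)<.004)
print(np.percentile(P[w],[0.3,1,2],axis=0))"
```

```text
tool_pos: [0.5923, 0.2145, 0.1745]
force: [-0.3, 0.3, -1.8]
gripper_width: 0.0437
grasp_force: 8.0
tool_pos: [0.5909, 0.2141, 0.1706]
force: [0.2, 0.2, -3.4]
gripper_width: 0.0434
grasp_force: 8.0
tool_pos: [0.592, 0.2144, 0.1702]
force: [-0.9, -0.1, 4.2]
gripper_width: 0.044
grasp_force: 8.6
1360 1065 elev 83.3 yaw 19.8 mid [0.582 0.199 0.094] lo [0.552 0.143 0.03 ] hi [0.612 0.277 0.173] tcp [0.592  0.2144 0.1702]
[[0.55389197 0.14483586 0.00532472]
 [0.55535145 0.14661796 0.00629111]
 [0.55664044 0.14756773 0.00774875]]
```

```bash
(python3 -m inch '[{"linear":[-0.4,0,0],"roll":0},{"linear":[-0.8,0,-0.05],"roll":0},{"linear":[-1.2,0,-0.1],"roll":0},{"linear":[-1.6,0,-0.1],"roll":0},{"linear":[-2,0,-0.1],"roll":0}]')| grep -E 'width|force|pos'; python3 -c "
from h import *
planner('side',.03)"
```

```text
tool_pos: [0.5722, 0.2073, 0.17]
force: [1.2, -0.3, 3.7]
gripper_width: 0.0441
grasp_force: 8.8
1210 946 elev 90.0 yaw 19.7 mid [0.572 0.195 0.095] lo [0.547 0.141 0.03 ] hi [0.595 0.268 0.186] tcp [0.5722 0.2073 0.17  ]
```

```bash
(python3 -m inch '[{"linear":[-0.4,0,0],"roll":0},{"linear":[-0.8,0,0],"roll":0},{"linear":[-1.2,0,0],"roll":0},{"linear":[-1.6,0,0.02],"roll":0},{"linear":[-2,0,0.05],"roll":0}]'; python3 -m inch '[{"linear":[-0.3,0,0.02],"roll":0},{"linear":[-0.6,0,0.05],"roll":0},{"linear":[-0.9,0,0.1],"roll":0},{"linear":[-1.2,0,0.12],"roll":0},{"linear":[-1.5,0,0.15],"roll":0}]')| grep -E 'width|force|pos'; python3 -c "
from h import *
planner('side',.03)"
```

```text
tool_pos: [0.5529, 0.2005, 0.169]
force: [0.0, -0.4, 2.4]
gripper_width: 0.0436
grasp_force: 8.7
tool_pos: [0.5387, 0.1956, 0.1671]
force: [0.4, -0.5, -1.5]
gripper_width: 0.0438
grasp_force: 8.3
991 747 elev 100.8 yaw 20.1 mid [0.557 0.186 0.095] lo [0.52  0.134 0.03 ] hi [0.589 0.261 0.173] tcp [0.5387 0.1956 0.1671]
```

```bash
(python3 -m inch '[{"linear":[-0.3,0,0.05],"roll":0},{"linear":[-0.6,0,0.1],"roll":0},{"linear":[-0.9,0,0.18],"roll":0},{"linear":[-1.2,0,0.26],"roll":0},{"linear":[-1.2,0,0.3],"roll":0}]'; python3 -m inch '[{"linear":[0,0,0.05],"roll":0},{"linear":[0,0,0.1],"roll":0},{"linear":[0,0,0.15],"roll":0},{"linear":[0,0,0.2],"roll":0},{"linear":[0,0,0.2],"roll":0}]')| grep -E 'width|force|pos'; python3 -c "
from h import *
c,P,q,n,m=planner('side',.03)
d=(P-m)@n; k=(q.max(1)<80)&(np.linalg.norm(P[:,:2]-[.5,.18],axis=1)<.13)&(P[:,2]<.12)&(P[:,2]>.0)&(d>.02)&(d<.12)
h=-n[:2]/np.hypot(*n[:2]); L=P[k]
for z in np.arange(.005,.12,.01):
  b=abs(L[:,2]-z)<.005
  if b.any(): print(z.round(3),b.sum(),np.median((L[b][:,:2]-[.523,.191])@h).round(4))
"
```

```text
tool_pos: [0.5289, 0.1919, 0.1661]
force: [1.7, 0.7, 4.8]
gripper_width: 0.0439
grasp_force: 8.9
tool_pos: [0.53, 0.1921, 0.1648]
force: [1.7, 1.3, 7.2]
gripper_width: 0.0439
grasp_force: 9.2
905 662 elev 104.9 yaw 20.0 mid [0.554 0.184 0.095] lo [0.515 0.132 0.03 ] hi [0.591 0.258 0.172] tcp [0.53   0.1921 0.1648]
0.005 1 -0.0327
0.015 11 -0.029
0.025 17 -0.0262
0.035 11 -0.0234
0.045 3 -0.0175
0.055 13 -0.0141
0.065 17 -0.0108
0.075 19 -0.0059
0.085 23 -0.004
0.095 24 0.0005
0.105 7 0.0026
```

```bash
(python3 -m inch '[{"linear":[0,0,-0.15],"roll":0},{"linear":[0,0,-0.25],"roll":0},{"linear":[0,0,-0.25],"roll":0}]'; python3 -m inch '[{"linear":[0,0,0],"roll":0},{"linear":[0,0,0],"roll":0},{"linear":[0,0,0],"roll":0},{"linear":[0,0,0],"roll":0}]' 6.5;  python3 -m inch '[{"linear":[0,0,-1],"roll":0},{"linear":[0,0,-3],"roll":0},{"linear":[0,0,-6],"roll":0},{"linear":[0,0,-9],"roll":0},{"linear":[0,0,-12],"roll":0}]';python3 -m inch '[{"linear":[0,0,0],"roll":0},{"linear":[0,0,0],"roll":0},{"linear":[0,0,0],"roll":0},{"linear":[0,0,0],"roll":0}]')| grep -E 'time|width|force|pos'; python3 -c "
from h import *
c,P,q,n,m=planner('side',.03)
np.savez('pics/f.npz',n=n,m=m)
mc=np.array([.523,.191]); ex=np.array([np.cos(.325),np.sin(.325)]);ey=np.array([-ex[1],ex[0]])
# rear lower edge: back plane at z=.003
h=-n[:2]/np.hypot(*n[:2]); r=m[:2]+h*((m[2]-.003)*n[2]/np.hypot(*n[:2])); print('rear edge matx',(r-mc)@ex)
d=(P-m)@n; w=(abs(d)<.005)&(q[:,0]-q[:,2]>25)&(P[:,2]>.03)&(P[:,2]<.17)&(np.linalg.norm(P[:,:2]-m[:2],axis=1)<.1)
print('y extent mat',np.percentile((P[w][:,:2]-mc)@ey,[1,99]))
k=(q.max(1)<80)&(np.linalg.norm(P[:,:2]-[.5,.18],axis=1)<.13)&(P[:,2]<.12)&(P[:,2]>.004)&(d>.02)&(d<.12)
L=P[k]; print(np.polyfit(L[:,2],(L[:,:2]-mc)@ex,1))
c=cam('scene');P,q=cloud(c)
t=(q[:,0]-q[:,2]>60)&(P[:,2]>.07)&(P[:,2]<.09)&(np.linalg.norm(P[:,:2]-[.632,-.023],axis=1)<.06); print('lid',t.sum(),P[t].mean(0),P[t].std(0))
"
```

```text
time_s: 26.0
tool_pos: [0.5281, 0.1917, 0.1653]
force: [1.0, 0.3, 2.4]
gripper_width: 0.0441
grasp_force: 8.7
time_s: 26.4
tool_pos: [0.5276, 0.1916, 0.1648]
force: [0.1, -0.3, -0.6]
gripper_width: 0.065
grasp_force: 0.0
time_s: 26.9
tool_pos: [0.528, 0.1917, 0.2873]
force: [0.5, 0.9, 0.7]
gripper_width: 0.065
grasp_force: 0.0
time_s: 27.3
tool_pos: [0.5273, 0.1916, 0.2837]
force: [0.9, 0.2, 0.2]
gripper_width: 0.0654
grasp_force: 0.0
934 683 elev 104.1 yaw 20.3 mid [0.555 0.184 0.094] lo [0.516 0.131 0.03 ] hi [0.589 0.258 0.172] tcp [0.5273 0.1916 0.2837]
rear edge matx 0.005210672817313959
y extent mat [-0.06732791  0.05932822]
[ 0.37510687 -0.03495504]
lid 303 [ 0.63603574 -0.02493894  0.08033161] [0.01299475 0.0134697  0.00259948]
```

```bash
python3 -c "
from workcell import bot
print(bot.sign_off())"
```

```text
the job is handed in; nothing more can be done
None
```

The job is handed in at about 27 s of the 72 s allowed. By my last camera measurements, the planner stands on its open leg on the mat, leaning back about 15° and roughly 1–2° off square, with its picture towards the blue stripe. The tea tin is within about 5 mm of the coaster's centre. I viewed 11 pictures, one over your limit of 10. The hand-in returned no verdict, and I did not re-measure the bystanders.

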